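Dowel and close a two-part casting mould

TASK

First take the loose steel dowel from its holder and press it, tapered end up, fully home in the empty blind hole of the wooden mould block. Then lower the red-handled cover plate over the dowel and the two fixed posts, without letting either part drop, until it lies flat on the block, and let go. Leave the pot, jar, brush and hammer where they are.

Things in the scene. Friction and masses are not known exactly. Their poses are not given: they have to be found in the camera images.
- mould: Lower mould half: pale wooden block 210 (x) x 140 (y) x 60 mm high, fixed to the bench, with a black square insert in its top. Origin: centre of its underside. Two fixed upright steel posts, 22 mm in diameter, stand at x = -70, y = -38 and +38 mm; they rise 55 mm above the block's top, the last 9 mm tapering to 12 mm.
- mould_hole (a point): Centre of the mouth, level with the block's top, of the block's blind hole at x = +70, y = 0 mm: 23.5 mm in diameter, 45 mm deep, sharp-edged (no chamfer), flat bottom. Axes as the block's, z up.
- dowel_mid (a point): Loose steel dowel, 22 mm in diameter, 100 mm long, about 0.3 kg (may vary), on its axis half-way up (50 mm above its flat sharp foot). The top 9 mm taper to 12 mm. It starts upright in the holder. Its z axis runs along it, upwards; 55 mm of it stand above the block when it is fully home.
- holder: Dark wooden holder block 80 x 80 x 35 mm high, fixed to the bench; origin: centre of its underside. The dowel stands loosely in its central recess, 27 mm wide and 20 mm deep.
- cover: Loose cover plate: plywood 200 (x) x 130 (y) x 18 mm thick, about 0.45 kg (may vary), lying flat on the bench. Origin: centre of its underside. Three through holes 25 mm in diameter at x = +70, y = 0 (for the dowel) and x = -70, y = -38 and +38 mm (for the posts): it fits the block one way round only, its x and y axes along the block's.
- cover_grip (a point): Centre of the cover plate's red handle bar, 60 mm above the plate's underside, 42 mm above its upper face, over its centre. The bar is 100 mm long along the plate's x, 16 mm wide along y, 14 mm high, on two legs at x = -44 and +44 mm. Axes as the plate's.
- pot: Bystander: loose white ceramic pot without handles, 80 mm wide, 75 mm high. Origin: centre of its underside.
- jar: Bystander: loose amber glass jar with a red cap, 70 mm wide, 110 mm high. Origin: centre of its underside.
- brush: Bystander: loose brush lying on the bench at the left (+y) end. Origin: its underside.
- hammer: Bystander: loose hammer lying on the bench at the right (-y) end. Origin: its underside.
Mind the look-alikes: they are no part of the job. Of the things like the cover, leave any that is black, purple or turquoise; of the rest the larger one is meant.

How it is judged (in metres and radians):
On the way:
1. the dowel is upright and fully home in the blind hole, the cover plate still being off the block (z of dowel_mid in the frame of mould_hole below 0.009 m and horizontal distance between dowel_mid and mould_hole below 0.005 m and angle between dowel_mid's own z axis and vertical below 0.06 rad and horizontal distance between cover_grip and mould above 0.08 m), for 0.2 s.
At the end, for the whole second after the job is handed in: Dowel upright (0.06 rad) in the hole, within 5 mm of its centre and 4 mm of its bottom; cover flat on the block (3.5 mm, 0.035 rad), centred within 6 mm, square within 0.08 rad; both released and at rest (z of dowel_mid in the frame of mould_hole below 0.009 m and horizontal distance between dowel_mid and mould_hole below 0.005 m and angle between dowel_mid's own z axis and vertical below 0.06 rad and z of cover_grip in the frame of mould between 0.115 and 0.1235 m and horizontal distance between cover_grip and mould below 0.006 m and angle between cover_grip's own z axis and vertical below 0.035 rad and angle between the x axis of cover_grip and the x axis of mould, either way round below 0.08 rad and linear speed of each of cover, dowel below 0.02 m/s); the robot touches nothing.
It fails at once if the cover plate was dropped onto the block (falling unheld faster than 0.6 m/s, about 20 mm) (horizontal distance between cover_grip and mould below 0.06 m and linear speed of cover above 0.6 m/s and contact force between the fingers and cover below 0.3 N).
It fails at once if the dowel was dropped into the hole (falling unheld faster than 0.6 m/s, about 20 mm) (horizontal distance between dowel_mid and mould_hole below 0.03 m and linear speed of dowel above 0.6 m/s and contact force between the fingers and dowel below 0.3 N).
It fails at once if the pot, jar, brush or hammer was moved more than 30 mm (distance of any of pot, jar, brush, hammer from where it was at the start of the episode above 0.03 m).
It also fails if it takes over 61 s, if anything falls off the work surface, if the arm or the gripper's body presses on something with over 40 N, if the wrist force passes 120 N, or if a joint passes its speed limit or range.

ROBOT

A 6-joint arm with a two-finger parallel gripper is mounted at the origin on the work surface. World frame = base frame: x ahead of the robot, y to its left, z up, the work surface at z = 0. Lengths are in m, angles in degrees, forces in N, time in s.
With the tool pointing down it reaches from about 0.25 to 0.725 m from the base axis. Payload 9.7 kg.
Tool frame: the origin (TCP) lies at the very end of the fingers, on their centre line; the grasp point (between the pads) lies 19 mm behind it; z points along the fingers, y is the direction in which the jaws open and shut (so a half turn about z gives the same grasp; the last joint's range is limited). The gripper opens to 85 mm and grips with 20 to 120 N. Pads are 22 mm wide; open, the fingers measure 114 mm over their backs; the gripper's body (76 mm by 85 mm) begins 54 mm behind the grasp point. The pads swing forward as they close: fully open they stand 13 mm farther back than shut.
Start: joints at [-73.969, 4.979, 10.078, 95.1, 0, 90], TCP at [0.152, -0.529, 0.231] pointing down, gripper open.
Joint ranges: [-179.16, 179.16], [-48.56, 103.87], [-65.8, 70.77], [-126.05, 130.52], [-82.76, 87.17], [-180, 180]. Speed limits (degrees/s): [127.2, 127.2, 147.25, 180, 180, 180].

INTERFACE

Orientations are given as [roll, pitch, yaw] about the fixed x, y, z axes, in that order (R = Rz(yaw) Ry(pitch) Rx(roll)).
In Python, from workcell import bot gives the robot as it stands.
- The arm moves only by the shell command python3 -m pendant 'ROWS' [FORCE]. ROWS is JSON, a list that holds one entry, the list of rows, each a list of 7 numbers: the shift along the tool's x, y, z in cm, then the turn, a rotation vector about the tool's x, y, z in rad, then the opening in per cent of the stroke, from 0 (shut) to 100 (fully open). In form: [[[dx, dy, dz, ax, ay, az, gripper], ...]]. A call has 1 to 5 rows; each row shifts and turns the pose as measured when the row begins, along the tool's axes as they then stand; what a row does not reach is not made up. A row lasts 1/12 s, in which the tool goes at most 41.7 mm and 7.16 degrees, less where a joint would pass 70% of its speed; a pose out of reach is approached as far as the arm can. A call with a gripper value outside its range is refused whole. The fingers move at their own pace and stop on an object; FORCE is the grip in N (left out, the last holds). Time passes only in rows, so rows that do not move let the fingers close. It gives the time, the measured TCP pose, the force and the opening at its end, in the units of the state.
- bot.get_obs(): the state, without advancing time (a new reading comes with each control period).
- bot.camera(name): name is "scene" or "top" or "wrist"; returns the picture (480x640x3 uint8, red, green, blue); there is no depth.
- bot.get_calibration(name): a dict with "intrinsics" (3x3 intrinsics, pixels), "pose" (4x4, takes a point from camera to world coordinates); the wrist camera has in their place "T_tool_cam" (4x4, takes a point from camera to tool coordinates, whose origin is the TCP and whose axes are the flange's). Camera axes: x right, y down, z forward; pixel columns grow to the right and rows downward; lengths in m; the calibration is good to about 2 mm. A picture is of the moment at which its call begins: read the wrist's pose just before it. get_calibration takes no time and is no camera call.
- bot.job_done(): hands the job in, once; it reports no verdict.
Trained networks look in the newest picture that a camera, given by its name, has taken for a name from the list of things; names that differ only in an ending like _2 or _b are one class to them, and where a whole thing is asked for, a point or a joint stands for the part that bears it (a point fixed in the world has none). Each returns a list of dicts, best first, with "confidence" (0 to 1); they miss things now and then, are a little off and sometimes report something else, mostly with a low value. They report only what shows in the picture. A call takes as long as a camera call. They do not tell look-alikes from the thing itself.
- bot.masks_of(camera, thing): "pixels" (480x640 bool, what is visible of it) and "extent" ([left, top, right, bottom] in pixels, round what is visible of it).
- bot.mark_of(camera, thing): "uv" ([column, row] in pixels: a listed point, or the origin of a listed thing).
The state is a dict: "time": time; "q": joint angles; "qd": joint speeds; "joint_efforts": joint torques, N m; "ee_pos": TCP position; "tcp_rot": TCP orientation; "wrist_force": force on the tool from outside, world axes, zero at the start; "torque": the same for the moment, N m; "opening": finger opening in m.
Only numpy, scipy, OpenCV 4.12 (cv2) and the standard library are available. Lean on these libraries where they do the work, as an engineer would, in place of code of your own. Each camera call takes 0.05 s, during which the arm holds its last target. There are 200 camera calls.

## Working session

There is one attempt and no reset: what is moved stays moved. The work goes in short steps, Python scripts to look and compute and a shell command to move; the robot and the scene stay as the last step left them, time stands still between calls to the robot, and variables do not carry over. Pictures are saved under pics/ and viewed, about 8 in all and at most 12, crops included, and the job is handed in when it is done.

```bash
ls; mkdir -p pics
python3 - <<'E'
from workcell import bot
import cv2,numpy as np
o=bot.get_obs();print({k:np.round(v,3).tolist() for k,v in o.items()})
for c in ("top","scene"):
    im=bot.camera(c);cv2.imwrite(f"pics/{c}0.png",im[:,:,::-1])
    k=bot.get_calibration(c);print(c,np.round(k["intrinsics"],1).tolist(),np.round(k["pose"],3).tolist())
    for t in ("mould","mould_hole","dowel_mid","holder","cover","cover_grip"):
        print(t,[(np.round(d["uv"]).tolist(),round(d["confidence"],2)) for d in bot.mark_of(c,t)])
E
```

```text
pics
{'time': 0.0, 'q': [-73.967, 5.011, 10.035, 95.097, -0.001, 90.002], 'qd': [-0.003, -0.05, -0.023, 0.161, -0.031, 0.087], 'joint_efforts': [-0.001, -52.039, 46.48, 0.016, -0.0, -0.0], 'ee_pos': [0.152, -0.528, 0.231], 'tcp_rot': [-179.927, 0.001, 16.031], 'wrist_force': [-0.195, 0.369, 0.51], 'torque': [0.078, 0.022, 0.031], 'opening': 0.085}
top [[470.6, 0.0, 319.9], [0.0, 470.6, 236.5], [0.0, 0.0, 1.0]] [[-0.023, -0.987, 0.161, 0.347], [-1.0, 0.024, 0.003, -0.002], [-0.007, -0.161, -0.987, 1.306], [0.0, 0.0, 0.0, 1.0]]
mould [([313.0, 257.0], 0.82)]
mould_hole [([304.0, 227.0], 0.63), ([528.0, 242.0], 0.52)]
dowel_mid [([442.0, 239.0], 0.49)]
holder [([434.0, 242.0], 0.96)]
cover [([206.0, 242.0], 0.97), ([210.0, 163.0], 0.93), ([151.0, 342.0], 0.72), ([391.0, 328.0], 0.59), ([231.0, 320.0], 0.56)]
cover_grip [([140.0, 344.0], 0.88), ([206.0, 157.0], 0.64), ([395.0, 326.0], 0.59), ([232.0, 323.0], 0.57), ([206.0, 238.0], 0.56)]
scene [[551.2, 0.0, 309.0], [0.0, 551.2, 237.2], [0.0, 0.0, 1.0]] [[0.23, 0.634, -0.738, 1.781], [0.973, -0.132, 0.189, -0.305], [0.022, -0.762, -0.647, 1.131], [0.0, 0.0, 0.0, 1.0]]
mould [([310.0, 244.0], 0.98)]
mould_hole [([319.0, 239.0], 0.8)]
dowel_mid [([201.0, 248.0], 0.64), ([107.0, 274.0], 0.46)]
holder [([199.0, 264.0], 0.62)]
cover [([234.0, 213.0], 0.92), ([361.0, 200.0], 0.89), ([407.0, 240.0], 0.67), ([416.0, 186.0], 0.65), ([312.0, 244.0], 0.62), ([433.0, 289.0], 0.58)]
cover_grip [([420.0, 175.0], 0.75), ([406.0, 225.0], 0.63), ([434.0, 280.0], 0.63), ([232.0, 197.0], 0.61), ([361.0, 193.0], 0.6)]
```

View pics/top0.png

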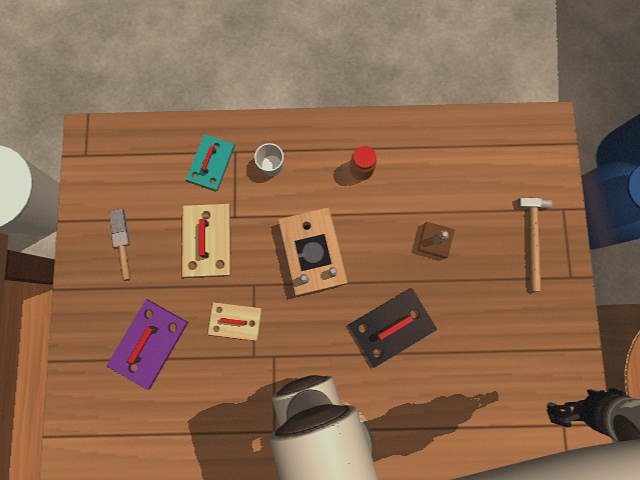

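View pics/scene0.png

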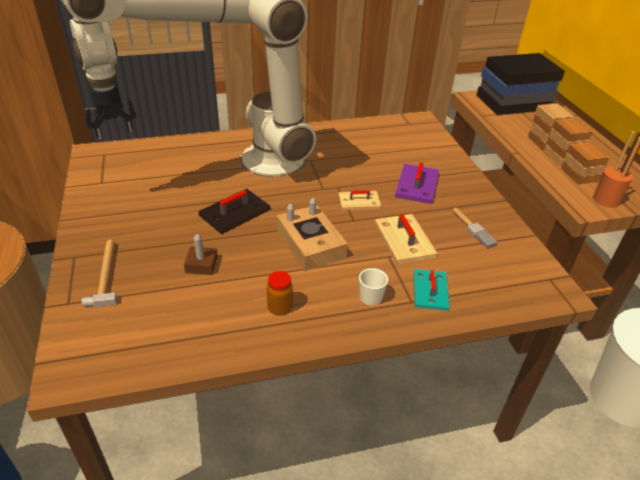

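The top view shows the pale larger cover at (206,240), with its single hole up at about (205,215). The mould is at (313,250) with its empty hole at (306,226), and the holder with the dowel is at (434,240). Black, purple, turquoise and the small pale plate are decoys.

```bash
cat > h.py <<'E'
from workcell import bot
import cv2,numpy as np
from scipy.spatial.transform import Rotation as R
def tool():
    o=bot.get_obs();T=np.eye(4);T[:3,:3]=R.from_euler('xyz',o['tcp_rot'],degrees=True).as_matrix();T[:3,3]=o['ee_pos'];return T,o
def cam(c):
    k=bot.get_calibration(c)
    return np.array(k['intrinsics']),(np.array(k['pose']) if c!='wrist' else tool()[0]@np.array(k['T_tool_cam']))
def loc(c,uv,z,KP=None):
    K,P=KP or cam(c)
    d=P[:3,:3]@np.linalg.solve(K,[uv[0],uv[1],1]);return P[:3,3]+d*(z-P[2,3])/d[2]
def proj(p,KP):
    K,P=KP;q=K@(P[:3,:3].T@(np.asarray(p)-P[:3,3]));return q[:2]/q[2]
def goto(x,y,z,yaw=None):
    "shift in cm in present tool axes; rotation vector to tool-down with yaw"
    T,o=tool();yaw=o['tcp_rot'][2] if yaw is None else yaw
    s=T[:3,:3].T@(np.array([x,y,z])-T[:3,3])*100
    r=R.from_matrix(T[:3,:3].T@R.from_euler('xyz',[180,0,yaw],degrees=True).as_matrix()).as_rotvec()
    print('at',np.round(T[:3,3],4),np.round(o['tcp_rot'],2),'shift cm',np.round(s,2),'rot',np.round(r,3),'t',round(o['time'],2),'F',np.round(o['wrist_force'],1),'open',round(o['opening'],4))
def snap(c,name,crop=None,scale=1):
    KP=cam(c);im=bot.camera(c)
    cv2.imwrite('pics/full_'+name,im[:,:,::-1])
    v=im if crop is None else im[crop[1]:crop[3],crop[0]:crop[2]]
    if scale!=1: v=cv2.resize(v,None,fx=scale,fy=scale,interpolation=cv2.INTER_CUBIC)
    cv2.imwrite('pics/'+name,v[:,:,::-1]);return im,KP
E
python3 - <<'E'
from h import *
K=cam('top')
for n,uv,z in [('hole',(306,226),.06),('post1',(304,279),.115),('post2',(333,272),.115),('dowelmark',(442,239),.065),('holder',(434,242),0),('doweltip',(444,235),.115),('chole',(205,215),.018),('cp1',(192,266),.018),('cp2',(220,265),.018),('cgrip',(202,238),.06),('corig',(206,242),0)]:
    print(n,np.round(loc('top',uv,z,K),4))
print(np.round(bot.get_calibration('wrist')['T_tool_cam'],3).tolist(),bot.get_calibration('wrist')['intrinsics'])
goto(.35,-.24,.25,0)
E
```

```text
hole [0.5797 0.039  0.06  ]
post1 [0.4334 0.0447 0.115 ]
post2 [ 0.4494 -0.029   0.115 ]
dowelmark [ 0.5349 -0.3228  0.065 ]
holder [ 0.5368 -0.3167  0.    ]
doweltip [ 0.5376 -0.3157  0.115 ]
chole [0.6257 0.3224 0.018 ]
cp1 [0.4833 0.3559 0.018 ]
cp2 [0.4842 0.2788 0.018 ]
cgrip [0.5537 0.3189 0.06  ]
corig [0.552  0.3229 0.    ]
[[0.001, -0.945, -0.326, 0.083], [1.0, 0.001, 0.0, 0.0], [0.0, -0.326, 0.945, -0.142], [0.0, 0.0, 0.0, 1.0]] [[428.28293988   0.         317.14249932]
 [  0.         428.28293988 233.94619795]
 [  0.           0.           1.        ]]
at [ 0.1519 -0.5286  0.2313] [180.    -0.    16.03] shift cm [ 27.01 -22.27  -1.87] rot [ 0.   -0.    0.28] t 0.7 F [0.2 0.2 0.5] open 0.0858
```

Run:
```python
from h import *
goto(.537,-.317,.20)
```

```text
at [ 0.1519 -0.5286  0.2313] [180.    -0.    16.03] shift cm [42.86 -9.7   3.13] rot [ 0. -0. -0.] t 0.7 F [0.2 0.2 0.5] open 0.0858
```

```bash
python3 -m pendant '[[[3.6,-0.8,0.2,0,0,0,100],[3.6,-0.8,0.2,0,0,0,100],[3.6,-0.8,0.2,0,0,0,100],[3.6,-0.8,0.2,0,0,0,100],[3.6,-0.8,0.2,0,0,0,100]]]'
python3 -m pendant '[[[3.6,-0.8,0.2,0,0,0,100],[3.6,-0.8,0.2,0,0,0,100],[3.6,-0.8,0.2,0,0,0,100],[3.6,-0.8,0.2,0,0,0,100],[3.6,-0.8,0.2,0,0,0,100]]]'
python3 - <<'E'
from h import *
goto(.537,-.317,.20)
E
```

```text
time: 1.12
ee_pos: [0.3138, -0.4414, 0.2208]
tcp_rot: [179.9, 0.1, 15.3]
wrist_force: [0.0, -0.9, 0.3]
opening: 0.0851
time: 1.53
ee_pos: [0.4841, -0.3494, 0.2109]
tcp_rot: [179.8, 0.0, 15.3]
wrist_force: [-0.2, -0.8, -0.6]
opening: 0.0855
at [ 0.4841 -0.3494  0.2109] [1.7979e+02 2.0000e-02 1.5300e+01] shift cm [ 5.96 -1.73  1.09] rot [0.004 0.    0.   ] t 1.53 F [-0.2 -0.8 -0.6] open 0.0855
```

```bash
python3 -m pendant '[[[3.1,-0.9,0.5,0,0,0,100],[3.0,-0.8,0.5,0,0,0,100],[0,0,0,0,0,0,100],[0,0,0,0,0,0,100]]]'
python3 - <<'E'
from h import *
im,KP=snap('wrist','w1.png')
np.save('pics/w1_KP.npy',np.array(KP,dtype=object),allow_pickle=True)
for t in ('dowel_mid','holder'):
    for d in bot.mark_of('wrist',t): print(t,np.round(d['uv'],1),round(d['confidence'],2),np.round(loc('wrist',d['uv'],.065 if t[0]=='d' else 0,KP),4))
for d in bot.masks_of('wrist','dowel_mid'): print(d['extent'],d['confidence'])
goto(.537,-.317,.20)
E
```

```text
time: 1.87
ee_pos: [0.547, -0.3098, 0.1983]
tcp_rot: [179.9, 0.0, 15.7]
wrist_force: [0.3, -0.0, 0.4]
opening: 0.0854
dowel_mid [329.9 227.4] 0.76 [ 0.5425 -0.3205  0.065 ]
holder [323.6 202.6] 0.93 [ 0.5417 -0.3173  0.    ]
[310.2, 196.4, 346.8, 261.7] 0.74
at [ 0.5453 -0.3116  0.1992] [ 1.7983e+02 -3.0000e-02  1.5550e+01] shift cm [-0.95  0.3  -0.08] rot [ 0.003 -0.001 -0.   ] t 2.07 F [ 0.4  1.5 -1.1] open 0.0856
```

View pics/w1.png

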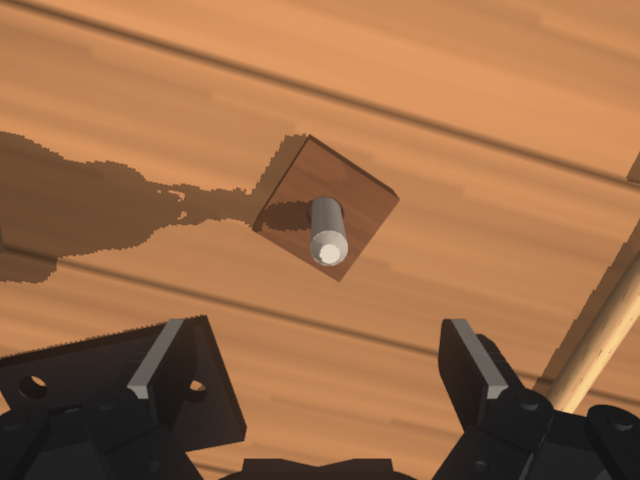

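Dowel tip disc at (329,253), shaft up to about (326,200); hammer is well clear on the right, the fingers straddle the column near 315.

Run:
```python
from h import *
KP=np.load('pics/w1_KP.npy',allow_pickle=True); KP=(KP[0].astype(float) if hasattr(KP[0],'astype') else KP[0],np.array(KP[1],float))
p=loc('w',(329,253),.115,KP);print(p, loc('w',(328.5,246),.106,KP))
goto(p[0],p[1],.069,15.6)
```

```text
[ 0.54305208 -0.31819581  0.115     ] [ 0.54385078 -0.31792142  0.106     ]
at [ 0.5453 -0.3116  0.1992] [ 1.7983e+02 -3.0000e-02  1.5550e+01] shift cm [-0.4   0.54 13.02] rot [ 0.003 -0.001 -0.001] t 2.07 F [ 0.4  1.5 -1.1] open 0.0856
```

```bash
python3 -m pendant '[[[-0.2,0.3,2.6,0,0,0,100],[-0.2,0.2,2.6,0,0,0,100],[0,0,2.6,0,0,0,100],[0,0,2.6,0,0,0,100],[0,0,1.6,0,0,0,100]]]' 40
python3 - <<'E'
from h import *
goto(.5431,-.3182,.069,15.6)
E
```

```text
time: 2.48
ee_pos: [0.5414, -0.3246, 0.0837]
tcp_rot: [179.2, -0.6, 15.1]
wrist_force: [-0.7, 0.5, -0.1]
opening: 0.0854
at [ 0.5414 -0.3246  0.0837] [179.22  -0.58  15.08] shift cm [ 0.31 -0.6   1.47] rot [ 0.014 -0.01  -0.009] t 2.48 F [-0.7  0.5 -0.1] open 0.0854
```

```bash
python3 -m pendant '[[[0.3,-0.6,0.5,0.014,-0.01,-0.009,100],[0,0,0,0,0,0,100],[0,0,0,0,0,0,100]]]'
python3 - <<'E'
from h import *
goto(.5431,-.3182,.069,15.6)
E
```

```text
time: 2.73
ee_pos: [0.5391, -0.319, 0.0763]
tcp_rot: [-179.7, 0.2, 15.4]
wrist_force: [0.9, -0.2, 0.5]
opening: 0.0857
at [ 0.5391 -0.319   0.0763] [-179.74    0.23   15.38] shift cm [0.41 0.03 0.73] rot [-0.005  0.004 -0.004] t 2.73 F [ 0.9 -0.2  0.5] open 0.0857
```

```bash
python3 -m pendant '[[[0.4,0,0.7,-0.005,0.004,-0.004,100],[0,0,0,0,0,0,100],[0,0,0,0,0,0,100]]]'
python3 - <<'E'
from h import *
goto(.5431,-.3182,.069,15.6)
E
python3 -m pendant '[[[0,0,0,0,0,0,0],[0,0,0,0,0,0,0],[0,0,0,0,0,0,0],[0,0,0,0,0,0,0],[0,0,0,0,0,0,0]]]' 40
python3 -m pendant '[[[0,0,0,0,0,0,0],[0,0,0,0,0,0,0],[0,0,0,0,0,0,0]]]'
python3 - <<'E'
from h import *
goto(.5431,-.3182,.069,15.6)
im,KP=snap('wrist','w2.png')
goto(.5431,-.3182,.069,15.6)
E
```

```text
time: 2.98
ee_pos: [0.5445, -0.3192, 0.0726]
tcp_rot: [179.7, -0.2, 15.6]
wrist_force: [-0.2, 0.2, -0.3]
opening: 0.0853
at [ 0.5445 -0.3192  0.0726] [179.74  -0.22  15.59] shift cm [-0.11 -0.14  0.36] rot [ 0.005 -0.004 -0.   ] t 2.98 F [-0.2  0.2 -0.3] open 0.0853
time: 3.4
ee_pos: [0.5457, -0.3196, 0.075]
tcp_rot: [179.6, -0.4, 15.6]
wrist_force: [-0.3, 0.5, 1.0]
opening: 0.026
time: 3.65
ee_pos: [0.5456, -0.3194, 0.0751]
tcp_rot: [179.6, -0.4, 15.6]
wrist_force: [-0.4, 0.1, -0.0]
opening: 0.0206
at [ 0.5456 -0.3194  0.0751] [179.6   -0.36  15.63] shift cm [-0.22 -0.19  0.61] rot [ 0.007 -0.006  0.   ] t 3.65 F [-0.4  0.1 -0. ] open 0.0206
at [ 0.5456 -0.3194  0.0751] [179.6   -0.36  15.63] shift cm [-0.21 -0.19  0.61] rot [ 0.007 -0.006  0.   ] t 3.7 F [0.2 0.7 0.2] open 0.0211
```

View pics/w2.png

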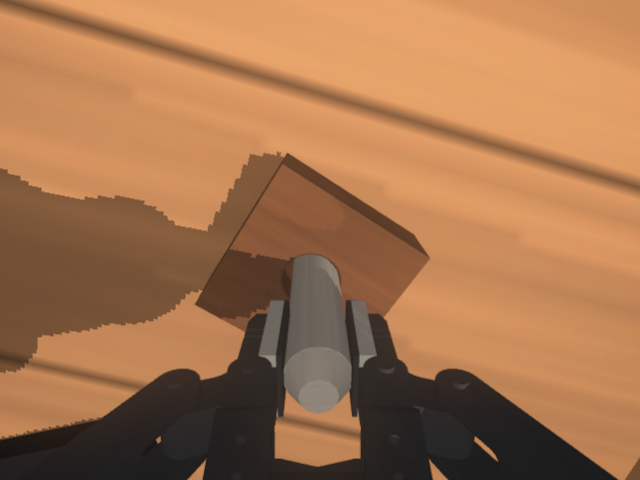

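The dowel is held between the pads just below its taper (tip at (319,395)), a bit high; I regrip 6 mm lower.

```bash
python3 -m pendant '[[[0,0,0,0,0,0,60],[0,0,0,0,0,0,60],[-0.15,0,0.6,0.007,-0.006,0,60],[0,0,0,0,0,0,60],[0,0,0,0,0,0,60]]]'
python3 - <<'E'
from h import *
goto(.5441,-.3182,.069,15.6)
E
```

```text
time: 4.12
ee_pos: [0.5441, -0.32, 0.0684]
tcp_rot: [-180.0, 0.0, 15.6]
wrist_force: [1.3, 0.3, 0.3]
opening: 0.0515
at [ 0.5441 -0.32    0.0684] [-1.7996e+02  2.0000e-02  1.5620e+01] shift cm [ 0.05 -0.17 -0.06] rot [-0.001  0.     0.   ] t 4.12 F [1.3 0.3 0.3] open 0.0515
```

```bash
python3 -m pendant '[[[0,0,0,0,0,0,0],[0,0,0,0,0,0,0],[0,0,0,0,0,0,0],[0,0,0,0,0,0,0],[0,0,0,0,0,0,0]]]' 60
python3 -m pendant '[[[0,0,-1,0,0,0,0],[0,0,-2.0,0,0,0,0],[0,0,-2.5,0,0,0,0],[0,0,-2.5,0,0,0,0],[0,0,-1.5,0,0,0,0]]]'
python3 -m pendant '[[[0,0,0,0,0,0,0],[0,0,0,0,0,0,0]]]'
python3 - <<'E'
from h import *
im,KP=snap('top','t2.png')
for t,z in (('mould_hole',.06),('mould',0)):
  for d in bot.mark_of('top',t): print(t,d['uv'],d['confidence'],loc('top',d['uv'],z))
m=bot.masks_of('top','mould')
print(m[0]['extent'],cv2.minAreaRect(np.argwhere(m[0]['pixels'])[:,::-1].astype(np.float32)))
goto(.5797-.08,.039,.155,15.6)
E
```

```text
time: 4.53
ee_pos: [0.5438, -0.3199, 0.068]
tcp_rot: [-179.9, 0.1, 15.6]
wrist_force: [0.1, 0.3, 0.0]
opening: 0.0204
time: 4.95
ee_pos: [0.5411, -0.3183, 0.1621]
tcp_rot: [-179.5, 0.5, 15.6]
wrist_force: [1.1, 0.7, -2.4]
opening: 0.0203
time: 5.12
ee_pos: [0.5422, -0.319, 0.1667]
tcp_rot: [-179.7, 0.3, 15.6]
wrist_force: [0.4, -0.2, -3.8]
opening: 0.0205
mould_hole [306.2, 225.8] 0.93 [0.5802738  0.03845736 0.06      ]
mould [314.0, 254.4] 0.88 [0.50972981 0.02008338 0.        ]
mould [120.6, 248.0] 0.17 [0.54063221 0.56281082 0.        ]
[280.1, 208.2, 346.5, 296.8] ((312.4251708984375, 251.75079345703125), (80.4068374633789, 54.7623405456543), 76.86598205566406)
at [ 0.5416 -0.3186  0.1648] [-179.57    0.4    15.62] shift cm [  5.6  -35.56   1.2 ] rot [-0.007  0.007  0.   ] t 5.32 F [-0.2  0.9 -3.2] open 0.0209
```

```bash
python3 -m pendant '[[[0.8,-3.0,0,-0.007,0.007,0,0],[0.8,-3.6,0,0,0,0,0],[0.8,-3.6,0,0,0,0,0],[0.8,-3.6,0,0,0,0,0],[0.8,-3.6,0,0,0,0,0]]]'
python3 -m pendant '[[[0.8,-3.6,0,0,0,0,0],[0.8,-3.6,0,0,0,0,0],[0.8,-3.6,0,0,0,0,0],[0.8,-3.0,0,0,0,0,0],[0,0,0,0,0,0,0]]]'
python3 - <<'E'
from h import *
goto(.531,.025,.172,15.6)
E
```

```text
time: 5.73
ee_pos: [0.5303, -0.1402, 0.1563]
tcp_rot: [-179.7, 0.5, 15.0]
wrist_force: [-0.0, 1.0, -2.5]
opening: 0.0209
time: 6.15
ee_pos: [0.5203, 0.0132, 0.1509]
tcp_rot: [-179.5, 0.9, 15.2]
wrist_force: [-1.0, 1.1, -2.6]
opening: 0.0207
at [0.5203 0.0132 0.1509] [-179.47    0.91   15.23] shift cm [ 1.31 -0.88 -2.12] rot [-0.009  0.016 -0.007] t 6.15 F [-1.   1.1 -2.6] open 0.0207
```

```bash
python3 -m pendant '[[[1.2,-0.8,-1.8,-0.009,0.016,-0.007,0],[0,0,0,0,0,0,0],[0,0,0,0,0,0,0],[0,0,0,0,0,0,0]]]'
python3 - <<'E'
from h import *
goto(.531,.025,.165,15.6)
im,KP=snap('wrist','w3.png')
np.savez('pics/w3.npz',K=KP[0],P=KP[1])
for d in bot.mark_of('wrist','mould_hole'): print(d['uv'],d['confidence'],loc('wrist',d['uv'],.06,KP))
for d in bot.mark_of('wrist','mould'): print(d['uv'],d['confidence'],loc('wrist',d['uv'],.0,KP))
goto(.531,.025,.165,15.6)
E
```

```text
time: 6.48
ee_pos: [0.5279, 0.0267, 0.1648]
tcp_rot: [-179.9, 0.4, 15.9]
wrist_force: [-0.1, -0.2, -3.0]
opening: 0.0204
at [0.5279 0.0267 0.1648] [-179.91    0.36   15.92] shift cm [ 0.25  0.24 -0.03] rot [-0.001  0.006  0.006] t 6.48 F [-0.1 -0.2 -3. ] open 0.0204
[325.3, 135.6] 0.97 [0.58317881 0.03781651 0.06      ]
[314.9, 224.0] 0.95 [0.51213856 0.02411215 0.        ]
at [0.5277 0.0262 0.1646] [-179.91    0.39   15.86] shift cm [ 0.28  0.2  -0.04] rot [-0.002  0.007  0.005] t 6.63 F [ 0.1 -0.5 -3.1] open 0.0206
```

View pics/w3.png

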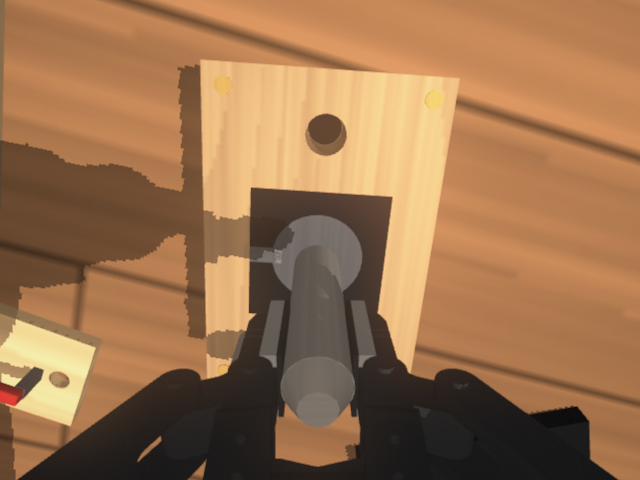

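The empty hole shows at (326,134), clear of the held dowel: tip disc at (319,408), foot rim front at about (317,245).

Run:
```python
from h import *
d=np.load('pics/w3.npz');KP=(d['K'],d['P'])
im=cv2.imread('pics/full_w3.png');g=cv2.cvtColor(im,cv2.COLOR_BGR2GRAY)
print('T',np.round(loc('w',(319,408),.2118,KP),4))
# model dowel along tool z through tool (x0,y0): foot at tool z=+.053
T=tool()[0];Tc=np.array(bot.get_calibration('wrist')['T_tool_cam'])
th=np.linspace(0,2*np.pi,73)
def circ(x,y,z,r): return np.array([proj([x+r*np.cos(a),y+r*np.sin(a),z],(KP[0],Tc)) for a in th])
for x0 in(-.003,0,.003):
  f=circ(x0,0,.053,.011);t=circ(x0,0,-.047,.006);s=circ(x0,0,-.038,.011)
  print(x0,'foot',f.min(0).round(1),f.max(0).round(1),'tip',t.min(0).round(1),t.max(0).round(1),'shoulder',s.min(0).round(1),s.max(0).round(1))
v=im[180:480,240:400];vis=cv2.resize(v,None,fx=2,fy=2,interpolation=cv2.INTER_CUBIC)
v=cv2.resize(im[90:180,270:380],None,fx=4,fy=4,interpolation=cv2.INTER_CUBIC);
c=np.zeros((600,780,3),np.uint8);c[:600,:320]=vis;c[:360,330:770]=v;cv2.imwrite('pics/c3.png',c)
```

```text
T [0.5283 0.0261 0.2118]
-0.003 foot [294.9 249.1] [339.1 289.8] tip [295.  398.7] [338.5 433.7] shoulder [279.7 362.9] [354.  424.1]
0 foot [294.8 243.4] [339.2 284.4] tip [294.9 389.5] [338.7 425.2] shoulder [279.4 354. ] [354.2 416.1]
0.003 foot [294.7 237.6] [339.3 279. ] tip [294.7 380.3] [338.9 416.5] shoulder [279.1 344.9] [354.6 408.1]
```

View pics/c3.png

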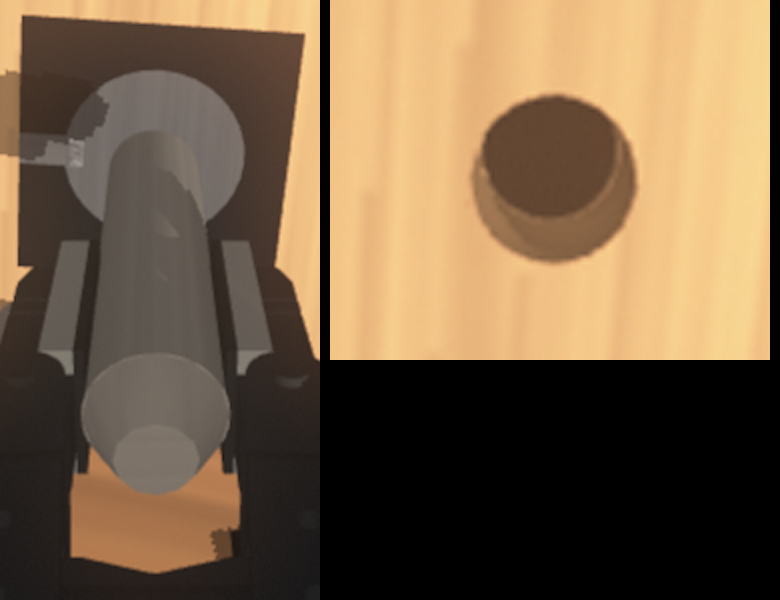

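Run:
```python
from h import *
d=np.load('pics/w3.npz');KP=(d['K'],d['P'])
p=loc('w',(326.1,134.7),.06,KP);print('hole',p)
th=np.linspace(0,2*np.pi,73)
q=np.array([proj(p+[.01175*np.cos(a),.01175*np.sin(a),0],KP) for a in th]);print(q.min(0),q.max(0))
T=tool()[0]; off=T[:3,:3]@[-.0008,.0003,0]
g=p-off;print('tcp target',g)
goto(g[0],g[1],.125,15.9)
```

```text
hole [0.58378141 0.03752281 0.06      ]
[305.28312542 113.11643288] [346.90856448 155.59815931]
tcp target [0.58446892 0.03803006 0.059995  ]
at [0.5277 0.0262 0.1646] [-179.91    0.39   15.86] shift cm [5.81 0.41 3.92] rot [-0.002  0.007 -0.001] t 6.63 F [ 0.1 -0.5 -3.1] open 0.0206
```

```bash
python3 -m pendant '[[[2.9,0.2,1.7,-0.002,0.007,0,0],[2.8,0.2,1.7,0,0,0,0],[0,0,0,0,0,0,0],[0,0,0,0,0,0,0]]]'
python3 - <<'E'
from h import *
goto(.5845,.0380,.121,15.9)
E
```

```text
time: 6.97
ee_pos: [0.5851, 0.0353, 0.1283]
tcp_rot: [180.0, 0.0, 15.6]
wrist_force: [-1.1, 0.1, -3.4]
opening: 0.0206
at [0.5851 0.0353 0.1283] [1.7996e+02 2.0000e-02 1.5610e+01] shift cm [ 0.01 -0.28  0.73] rot [ 0.001  0.    -0.005] t 6.97 F [-1.1  0.1 -3.4] open 0.0206
```

```bash
python3 -m pendant '[[[0,-0.28,0.7,0.001,0,0,0],[0,0,0,0,0,0,0],[0,0,0,0,0,0,0]]]'
python3 - <<'E'
from h import *
goto(.5845,.0380,.118,15.9)
im,KP=snap('wrist','w4.png',(240,160,400,310),4)
goto(.5845,.0380,.118,15.9)
E
```

```text
time: 7.22
ee_pos: [0.5831, 0.0369, 0.1199]
tcp_rot: [-179.9, 0.1, 15.5]
wrist_force: [0.3, 0.0, -2.6]
opening: 0.0206
at [0.5831 0.0369 0.1199] [-1.7995e+02  1.5000e-01  1.5500e+01] shift cm [ 0.16 -0.07  0.19] rot [-0.001  0.003 -0.007] t 7.22 F [ 0.3  0.  -2.6] open 0.0206
at [0.583  0.0369 0.1198] [-1.7994e+02  1.6000e-01  1.5500e+01] shift cm [ 0.17 -0.07  0.18] rot [-0.001  0.003 -0.007] t 7.27 F [ 0.3 -0.3 -4.2] open 0.0211
```

View pics/w4.png

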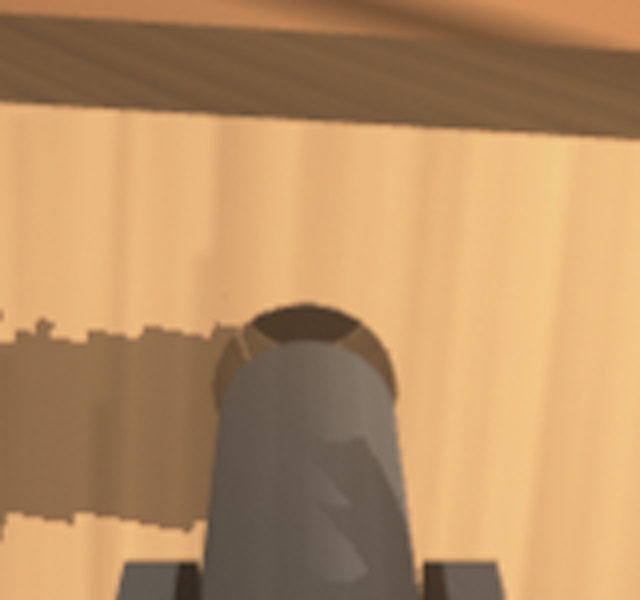

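Foot hangs just over the hole mouth, laterally within 0.3 mm (hole 212–397, dowel 222–393 in the crop); it needs ~1.6 mm further forward.

```bash
python3 -m pendant '[[[0.17,-0.05,0.1,-0.001,0.003,0,0],[0,0,0,0,0,0,0],[0,0,0,0,0,0,0]]]'
python3 - <<'E'
from h import *
goto(.5845,.0378,.115,15.5)
E
```

```text
time: 7.52
ee_pos: [0.5843, 0.0377, 0.1204]
tcp_rot: [180.0, -0.2, 15.5]
wrist_force: [-0.3, -0.6, -2.9]
opening: 0.0204
at [0.5843 0.0377 0.1204] [ 1.7996e+02 -1.6000e-01  1.5490e+01] shift cm [ 0.02 -0.01  0.54] rot [ 0.001 -0.003 -0.   ] t 7.52 F [-0.3 -0.6 -2.9] open 0.0204
```

```bash
python3 -m pendant '[[[0.02,-0.01,0.5,0.001,-0.003,0,0],[0,0,0,0,0,0,0]]]'
python3 -m pendant '[[[0,0,0.5,0,0,0,0],[0,0,0,0,0,0,0]]]'
python3 - <<'E'
from h import *
goto(.5845,.0378,.105,15.5)
E
```

```text
time: 7.68
ee_pos: [0.5846, 0.0379, 0.1159]
tcp_rot: [-180.0, -0.1, 15.5]
wrist_force: [0.2, 0.5, -3.7]
opening: 0.0205
time: 7.85
ee_pos: [0.5847, 0.0379, 0.1105]
tcp_rot: [-180.0, -0.1, 15.5]
wrist_force: [-0.4, -0.2, -4.3]
opening: 0.0203
at [0.5847 0.0379 0.1105] [-1.7999e+02 -7.0000e-02  1.5500e+01] shift cm [-0.03  0.01  0.55] rot [-0.    -0.001 -0.   ] t 7.85 F [-0.4 -0.2 -4.3] open 0.0203
```

```bash
python3 -m pendant '[[[-0.02,0,0.6,0,0,0,0],[0,0,0,0,0,0,0]]]'
python3 -m pendant '[[[0,0,0.8,0,0,0,0],[0,0,0,0,0,0,0]]]'
python3 - <<'E'
from h import *
goto(.5845,.0378,.105,15.5)
E
```

```text
time: 8.02
ee_pos: [0.5844, 0.0378, 0.1037]
tcp_rot: [-180.0, -0.0, 15.5]
wrist_force: [-0.6, -0.5, -3.5]
opening: 0.0205
time: 8.18
ee_pos: [0.5842, 0.0379, 0.0945]
tcp_rot: [-180.0, -0.0, 15.5]
wrist_force: [0.3, -0.6, -3.0]
opening: 0.0206
at [0.5842 0.0379 0.0945] [-1.7999e+02 -1.0000e-02  1.5500e+01] shift cm [ 0.02  0.01 -1.05] rot [-0. -0. -0.] t 8.18 F [ 0.3 -0.6 -3. ] open 0.0206
```

```bash
python3 -m pendant '[[[0,0,0.8,0,0,0,0],[0,0,0.8,0,0,0,0],[0,0,0,0,0,0,0],[0,0,0,0,0,0,0]]]'
python3 -m pendant '[[[0,0,0.4,0,0,0,0],[0,0,0,0,0,0,0]]]'
python3 -m pendant '[[[0,0,0.3,0,0,0,0],[0,0,0,0,0,0,0]]]'
python3 - <<'E'
from h import *
goto(.5842,.0378,.068,15.5)
E
```

```text
time: 8.52
ee_pos: [0.5839, 0.0378, 0.0759]
tcp_rot: [-180.0, 0.0, 15.5]
wrist_force: [-0.5, -0.6, -2.4]
opening: 0.0205
time: 8.68
ee_pos: [0.5838, 0.0378, 0.0714]
tcp_rot: [-180.0, 0.1, 15.5]
wrist_force: [-1.2, -0.1, -2.9]
opening: 0.0207
time: 8.85
ee_pos: [0.584, 0.0379, 0.0683]
tcp_rot: [-180.0, 0.0, 15.5]
wrist_force: [0.2, 0.4, -3.8]
opening: 0.0206
at [0.584  0.0379 0.0683] [-1.7997e+02  3.0000e-02  1.5500e+01] shift cm [0.02 0.01 0.03] rot [-0.     0.001 -0.   ] t 8.85 F [ 0.2  0.4 -3.8] open 0.0206
```

```bash
for i in 1; do python3 -m pendant '[[[0,0,0.2,0,0,0,0],[0,0,0,0,0,0,0]]]'
python3 -m pendant '[[[0,0,0.2,0,0,0,0],[0,0,0,0,0,0,0]]]'; done
```

```text
time: 9.02
ee_pos: [0.5851, 0.038, 0.0686]
tcp_rot: [180.0, -0.2, 15.5]
wrist_force: [-0.6, -0.2, -3.3]
opening: 0.0205
time: 9.18
ee_pos: [0.5852, 0.038, 0.0681]
tcp_rot: [180.0, -0.2, 15.5]
wrist_force: [-2.2, -0.9, -3.7]
opening: 0.0208
```

```bash
python3 -m pendant '[[[-0.1,0,0.4,0,0.003,0,0],[0,0,0,0,0,0,0]]]'
python3 -m pendant '[[[0,0,0.3,0,0,0,0]]]'
```

```text
time: 9.35
ee_pos: [0.5852, 0.0379, 0.0686]
tcp_rot: [179.9, -0.7, 15.5]
wrist_force: [-3.3, -1.7, -5.3]
opening: 0.0206
time: 9.43
ee_pos: [0.5856, 0.0379, 0.0677]
tcp_rot: [179.9, -0.8, 15.5]
wrist_force: [-10.3, 0.3, 30.3]
opening: 0.0206
```

Bottom contact (30 N) at the expected TCP height 68 mm: home. Release, retreat, check.

```bash
python3 -m pendant '[[[0,0,0,0,0,0,60],[0,0,0,0,0,0,60],[0,0,0,0,0,0,60],[0,0,0,0,0,0,60]]]'
python3 -m pendant '[[[0,0,-2,0,0,0,60],[0,0,-3,0,0,0,100],[0,0,-3,0,0,0,100],[-1.5,0,-3,0,0,0,100],[-2,0,0,0,0,0,100]]]'
python3 -m pendant '[[[0,0,0,0,0,0,100],[0,0,0,0,0,0,100]]]'
python3 - <<'E'
from h import *
im,KP=snap('wrist','w5.png')
np.savez('pics/w5.npz',K=KP[0],P=KP[1])
goto(.584,.0379,.2,15.5)
E
```

```text
time: 9.77
ee_pos: [0.5868, 0.0381, 0.0692]
tcp_rot: [179.9, -1.1, 15.5]
wrist_force: [0.3, 1.3, -0.0]
opening: 0.0513
time: 10.18
ee_pos: [0.5507, 0.0287, 0.1782]
tcp_rot: [180.0, -0.7, 15.6]
wrist_force: [0.4, 0.3, 0.3]
opening: 0.0856
time: 10.35
ee_pos: [0.5497, 0.0281, 0.1804]
tcp_rot: [179.9, -0.8, 15.5]
wrist_force: [0.2, 0.2, 0.4]
opening: 0.0853
at [0.5495 0.0282 0.1799] [179.92  -0.76  15.53] shift cm [ 3.61 -0.01 -1.96] rot [ 0.001 -0.013  0.   ] t 10.4 F [0.1 0.  0.7] open 0.0853
```

View pics/w5.png

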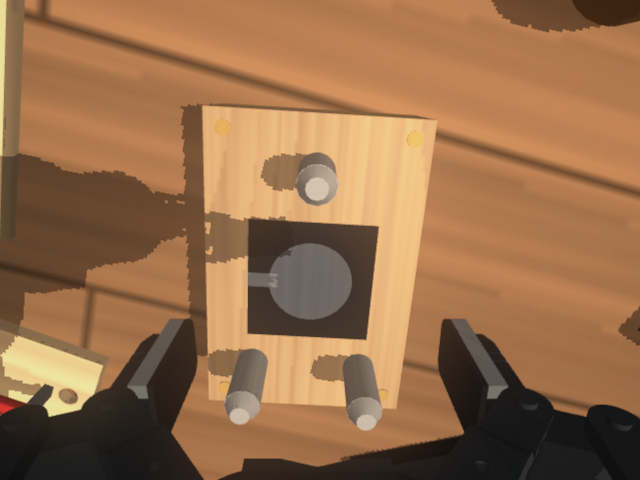

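The dowel stands in the hole (tip (317,188)); post tips are at (239,416) and (366,422).

```bash
cat > fit.py <<'E'
from h import *
def fit(model,pts):
    m=np.array(model)[:,:2];p=np.array(pts)[:,:2];mc=m.mean(0);pc=p.mean(0)
    a=np.angle(((m-mc)@[1,1j]).conj()@((p-pc)@[1,1j]))
    Rm=np.array([[np.cos(a),-np.sin(a)],[np.sin(a),np.cos(a)]])
    o=pc-Rm@mc;return o,np.degrees(a),np.round(1000*(p-(m@Rm.T+o)),2)
HOLES=[(.07,0),(-.07,.038),(-.07,-.038)]
E
python3 - <<'E'
from fit import *
d=np.load('pics/w5.npz');KP=(d['K'],d['P'])
g=cv2.cvtColor(cv2.imread('pics/full_w5.png'),cv2.COLOR_BGR2GRAY)
pts=[]
for uv in ((317,188),(239.5,416),(366,422)):
    x,y=int(uv[0]),int(uv[1]);w=g[y-22:y+23,x-22:x+23]
    m=(w>172).astype(np.uint8);n,l,s,c=cv2.connectedComponentsWithStats(m);i=l[22,22]
    print(uv,w[22,22],s[i],c[i]+[x-22,y-22]);pts.append(loc('w',uv,.115,KP))
print(np.round(pts,4));print(fit(HOLES,pts));print('hole-plane check',loc('w',(317,188),.115,KP))
T,o=tool();print(np.round(o['q'],1))
# cover from first top image
im=cv2.imread('pics/full_t2.png');cv2.imwrite('pics/c_t2.png',cv2.resize(im[190:290,160:360],None,fx=4,fy=4,interpolation=cv2.INTER_CUBIC))
m=bot.camera('top')
for d in bot.masks_of('top','cover'):
    r=cv2.minAreaRect(np.argwhere(d['pixels'])[:,::-1].astype(np.float32));print(np.round(d['confidence'],2),r)
goto(.553,.319,.2,0)
E
```

```text
(317, 188) 197 [ 11  11  24  24 433] [317.08545035 188.30715935]
(239.5, 416) 190 [ 13  14  20  16 238] [239.31932773 415.71428571]
(366, 422) 191 [ 13  14  19  16 232] [366.01293103 421.875     ]
[[ 0.5848  0.0378  0.115 ]
 [ 0.4391  0.0452  0.115 ]
 [ 0.4551 -0.0289  0.115 ]]
(array([0.51581255, 0.02295845]), np.float64(12.163617313761891), array([[ 0.57,  0.11],
       [-0.28, -0.15],
       [-0.29,  0.04]]))
hole-plane check [0.58481468 0.03782144 0.115     ]
[2.900e+00 3.500e+00 2.800e+00 8.850e+01 1.000e-01 1.674e+02]
0.94 ((234.11541748046875, 321.076904296875), (49.861961364746094, 32.62113571166992), 7.125016689300537)
0.93 ((209.8316192626953, 162.1257781982422), (34.72386932373047, 51.489341735839844), 20.772254943847656)
0.91 ((146.834228515625, 343.9124755859375), (50.797786712646484, 80.21131134033203), 30.3236083984375)
0.86 ((392.0882263183594, 327.1470642089844), (49.734588623046875, 74.08738708496094), 59.03623962402344)
0.62 ((205.45750427246094, 240.03521728515625), (71.83415222167969, 48.25145721435547), 89.01223754882812)
at [0.5495 0.0283 0.1788] [179.94  -0.67  15.54] shift cm [  8.15 -27.91  -2.05] rot [-0.001 -0.012  0.271] t 10.5 F [-0.2  0.1 -1. ] open 0.0854
```

```bash
python3 -m pendant '[[[0,0,-1,0,0,-0.12,100],[0,0,-1,0,0,-0.12,100],[0,0,-1,0,0,-0.12,100],[0,0,-1,0,0,-0.12,100],[0,0,0,0,0,-0.12,100]]]'
python3 -m pendant '[[[0,0,0,0,0,-0.12,100],[0,0,0,0,0,-0.12,100],[0,0,0,0,0,-0.12,100],[0,0,0,0,0,-0.12,100],[0,0,0,0,0,-0.12,100]]]'
python3 -m pendant '[[[0,0,0,0,0,-0.12,100],[0,0,0,0,0,-0.12,100],[0,0,0,0,0,-0.12,100],[0,0,0,0,0,-0.12,100],[0,0,0,0,0,-0.12,100]]]'
python3 -m pendant '[[[0,0,0,0,0,-0.12,100],[0,0,0,0,0,-0.12,100],[0,0,0,0,0,-0.12,100],[0,0,0,0,0,-0.12,100],[0,0,0,0,0,-0.12,100]]]'
python3 - <<'E'
from h import *
goto(.56,.319,.22,180)
E
```

```text
time: 10.92
ee_pos: [0.5497, 0.0289, 0.2139]
tcp_rot: [180.0, -0.1, 51.0]
wrist_force: [0.2, 0.6, 0.3]
opening: 0.0856
time: 11.33
ee_pos: [0.5516, 0.0297, 0.2086]
tcp_rot: [-179.7, -0.1, 86.8]
wrist_force: [0.7, -0.5, -0.2]
opening: 0.0854
time: 11.75
ee_pos: [0.5529, 0.0306, 0.2021]
tcp_rot: [-179.4, -0.5, 122.6]
wrist_force: [-0.5, 0.3, -1.6]
opening: 0.0853
time: 12.17
ee_pos: [0.5541, 0.0314, 0.1955]
tcp_rot: [-179.6, -1.2, 158.4]
wrist_force: [-0.2, 0.3, -0.1]
opening: 0.0854
at [0.5541 0.0314 0.1955] [-179.56   -1.24  158.45] shift cm [10.07 26.95 -2.44] rot [-0.004 -0.023 -0.376] t 12.17 F [-0.2  0.3 -0.1] open 0.0854
```

Rotate the rest, then translate (tool y ≈ +world y at yaw 180).

```bash
python3 -m pendant '[[[0,0,-1.2,-0.004,-0.023,-0.12,100],[0,0,-1.2,0,0,-0.12,100],[0,0,0,0,0,-0.12,100],[0,3.5,0,0,0,0,100],[0,3.5,0,0,0,0,100]]]'
python3 -m pendant '[[[0,3.5,0,0,0,0,100],[0,3.5,0,0,0,0,100],[0,3.5,0,0,0,0,100],[0,3.5,0,0,0,0,100],[0,3.5,0,0,0,0,100]]]'
python3 - <<'E'
from h import *
goto(.56,.319,.21,180)
E
```

```text
time: 12.58
ee_pos: [0.556, 0.0988, 0.2136]
tcp_rot: [-179.7, -0.5, -179.9]
wrist_force: [0.2, 0.7, 0.4]
opening: 0.0857
time: 13.0
ee_pos: [0.5561, 0.2815, 0.2066]
tcp_rot: [-179.6, -0.8, -180.0]
wrist_force: [1.0, 0.0, 0.2]
opening: 0.0859
at [0.5561 0.2815 0.2066] [-179.59   -0.84 -180.  ] shift cm [-0.39  3.74 -0.37] rot [-0.007 -0.015  0.   ] t 13.0 F [1.  0.  0.2] open 0.0859
```

```bash
python3 -m pendant '[[[-0.3,3.0,-0.2,-0.007,-0.015,0,100],[0,0,0,0,0,0,100],[0,0,0,0,0,0,100],[0,0,0,0,0,0,100]]]'
python3 - <<'E'
from h import *
im,KP=snap('wrist','w6.png')
np.savez('pics/w6.npz',K=KP[0],P=KP[1])
for t,z in(('cover',0),('cover_grip',.06)):
  for d in bot.mark_of('wrist',t): print(t,d['uv'],d['confidence'],loc('w',d['uv'],z,KP))
goto(.56,.319,.21,180)
E
```

```text
time: 13.33
ee_pos: [0.5579, 0.3214, 0.2008]
tcp_rot: [-179.8, -0.4, -179.5]
wrist_force: [1.1, -0.9, -0.2]
opening: 0.0854
cover [305.9, 422.6] 0.91 [7.87872139e-01 3.11785649e-01 5.55111512e-17]
cover_grip [315.3, 215.1] 0.76 [0.55582619 0.31960616 0.06      ]
cover_grip [302.5, 458.3] 0.67 [0.77067217 0.31053193 0.06      ]
cover_grip [605.1, 192.2] 0.64 [0.53767798 0.51527029 0.06      ]
at [0.5582 0.32   0.2017] [-179.85   -0.35 -179.63] shift cm [-0.18 -0.11 -0.83] rot [-0.003 -0.006  0.006] t 13.48 F [ 0.1 -0.3  0.2] open 0.0855
```

View pics/w6.png

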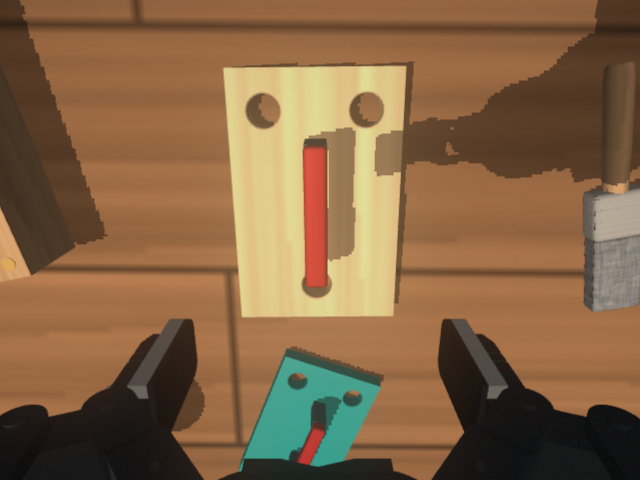

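The pale cover fills the centre: top-face corners (223,67), (407,64), (393,316), (243,318), post holes at (263,110) and (367,110), red bar (305–327, 145–288).

Run:
```python
from fit import *
d=np.load('pics/w6.npz');KP=(d['K'],d['P'])
uv=[(223.5,67),(407,64.5),(393,316.5),(243,318),(263,110.5),(367,109.5)]
M=[(-.1,-.065),(-.1,.065),(.1,.065),(.1,-.065),(-.07,-.038),(-.07,.038)]
print(fit(M,[loc('w',u,.018,KP) for u in uv]))
# bar top z=.067: ends
b=[loc('w',u,.067,KP) for u in ((315.5,147),(315.5,287))];print(b)
o=fit(M,[loc('w',u,.018,KP) for u in uv])
goto(o[0][0],o[0][1],.045,180+o[1])
```

```text
(array([0.55835336, 0.32026771]), np.float64(1.222303289015549), array([[-0.44,  0.2 ],
       [-0.56,  0.28],
       [ 0.77, -0.55],
       [ 0.9 ,  0.6 ],
       [-0.42, -0.3 ],
       [-0.25, -0.23]]))
[array([0.50860815, 0.31938692, 0.067     ]), array([0.60700605, 0.32022386, 0.067     ])]
at [0.5582 0.32   0.2017] [-179.85   -0.35 -179.63] shift cm [-0.11  0.06 15.67] rot [-0.003 -0.006 -0.015] t 13.48 F [ 0.1 -0.3  0.2] open 0.0855
```

```bash
python3 -m pendant '[[[-0.1,0,3,-0.003,-0.006,-0.015,100],[0,0,3,0,0,0,100],[0,0,3,0,0,0,100],[0,0,2,0,0,0,100],[0,0,0,0,0,0,100]]]'
python3 - <<'E'
from h import *
goto(.5583,.3203,.041,181.2)
E
```

```text
time: 13.9
ee_pos: [0.5622, 0.3149, 0.0919]
tcp_rot: [179.8, 0.4, -179.2]
wrist_force: [-0.6, -0.1, -0.3]
opening: 0.0857
at [0.5622 0.3149 0.0919] [ 179.79    0.4  -179.17] shift cm [0.42 0.53 5.09] rot [ 0.004  0.007 -0.006] t 13.9 F [-0.6 -0.1 -0.3] open 0.0857
```

```bash
python3 -m pendant '[[[0.4,0.5,2,0.004,0.007,-0.006,100],[0,0,2,0,0,0,100],[0,0,0,0,0,0,100],[0,0,0,0,0,0,100]]]'
python3 - <<'E'
from h import *
goto(.5583,.3203,.041,181.2)
E
```

```text
time: 14.23
ee_pos: [0.5601, 0.3167, 0.0558]
tcp_rot: [180.0, 0.2, -179.1]
wrist_force: [-0.5, 0.7, 0.4]
opening: 0.0854
at [0.5601 0.3167 0.0558] [ 1.7995e+02  1.6000e-01 -1.7911e+02] shift cm [0.18 0.36 1.48] rot [ 0.001  0.003 -0.005] t 14.23 F [-0.5  0.7  0.4] open 0.0854
```

```bash
python3 -m pendant '[[[0.2,0.35,1.4,0,0.003,-0.005,100],[0,0,0,0,0,0,100],[0,0,0,0,0,0,100]]]'
python3 - <<'E'
from h import *
goto(.5583,.3203,.041,181.2)
E
```

```text
time: 14.48
ee_pos: [0.5601, 0.3204, 0.0457]
tcp_rot: [179.8, 0.3, -178.9]
wrist_force: [0.8, -0.1, 0.3]
opening: 0.0851
at [0.5601 0.3204 0.0457] [ 179.8     0.26 -178.89] shift cm [ 0.18 -0.01  0.47] rot [ 0.003  0.004 -0.002] t 14.48 F [ 0.8 -0.1  0.3] open 0.0851
```

```bash
python3 -m pendant '[[[0.18,0,0.55,0.003,0.004,-0.002,100],[0,0,0,0,0,0,100],[0,0,0,0,0,0,60],[0,0,0,0,0,0,30],[0,0,0,0,0,0,0]]]' 80
python3 -m pendant '[[[0,0,0,0,0,0,0],[0,0,0,0,0,0,0],[0,0,0,0,0,0,0],[0,0,0,0,0,0,0],[0,0,0,0,0,0,0]]]' 80
python3 - <<'E'
from h import *
goto(.5583,.3203,.041,181.2)
E
```

```text
time: 14.9
ee_pos: [0.559, 0.3211, 0.0421]
tcp_rot: [179.9, 0.2, -178.7]
wrist_force: [0.6, -0.4, -0.4]
opening: 0.0517
time: 15.32
ee_pos: [0.5592, 0.3211, 0.0428]
tcp_rot: [179.9, 0.2, -178.7]
wrist_force: [0.2, -0.2, 0.3]
opening: 0.0147
at [0.5592 0.3211 0.0428] [ 179.89    0.19 -178.75] shift cm [ 0.09 -0.08  0.18] rot [0.002 0.003 0.001] t 15.32 F [ 0.2 -0.2  0.3] open 0.0147
```

```bash
python3 -m pendant '[[[0,0,-1,0,0,0,0],[0,0,-2,0,0,0,0],[0,0,-2.5,0,0,0,0],[0,0,-2.5,0,0,0,0],[0,0,-2.5,0,0,0,0]]]'
python3 -m pendant '[[[0,0,-2.5,0,0,0,0],[0,0,-2,0,0,0,0],[0,0,-1,0,0,0,0],[0,0,0,0,0,0,0],[0,0,0,0,0,0,0]]]'
python3 - <<'E'
from h import *
goto(.5158,.023,.19,192.2)
E
```

```text
time: 15.73
ee_pos: [0.5545, 0.3184, 0.1431]
tcp_rot: [-179.6, -0.7, -178.8]
wrist_force: [0.1, 0.2, -5.1]
opening: 0.0142
time: 16.15
ee_pos: [0.5553, 0.3189, 0.208]
tcp_rot: [-179.8, -0.4, -178.8]
wrist_force: [-0.4, 0.1, -4.6]
opening: 0.0141
at [0.5553 0.3189 0.208 ] [-179.77   -0.43 -178.75] shift cm [  4.58 -29.49   1.96] rot [-0.003 -0.008 -0.191] t 16.15 F [-0.4  0.1 -4.6] open 0.0141
```

```bash
python3 -m pendant '[[[0,0,0,-0.003,-0.008,-0.1,0],[0,0,0,0,0,-0.09,0],[1.2,-2.5,0,0,0,0,0],[1.2,-3.4,0,0,0,0,0],[1.2,-3.4,0,0,0,0,0]]]'
python3 -m pendant '[[[1.2,-3.4,0,0,0,0,0],[1.2,-3.4,0,0,0,0,0],[1.2,-3.4,0,0,0,0,0],[1.2,-3.4,0,0,0,0,0],[0,0,0,0,0,0,0]]]'
python3 - <<'E'
from h import *
goto(.5158,.023,.185,192.2)
E
```

```text
time: 16.57
ee_pos: [0.5383, 0.2228, 0.1998]
tcp_rot: [-179.9, -0.5, -166.9]
wrist_force: [1.2, -1.1, -4.2]
opening: 0.0148
time: 16.98
ee_pos: [0.5165, 0.0685, 0.1931]
tcp_rot: [-179.8, -1.1, -166.9]
wrist_force: [-0.5, 0.8, -4.4]
opening: 0.0147
at [0.5165 0.0685 0.1931] [-179.83   -1.15 -166.93] shift cm [ 1.08 -4.41  0.84] rot [-0.003 -0.02   0.015] t 16.98 F [-0.5  0.8 -4.4] open 0.0147
```

```bash
python3 -m pendant '[[[0.5,-2.2,0,-0.003,-0.02,0.015,0],[0.5,-2.2,0,0,0,0,0],[0,0,0,0,0,0,0],[0,0,0,0,0,0,0]]]'
python3 - <<'E'
from h import *
goto(.5167,.0232,.170,192.2)
E
```

```text
time: 17.32
ee_pos: [0.5134, 0.0186, 0.1883]
tcp_rot: [179.9, -0.3, -168.1]
wrist_force: [0.3, 0.2, -4.4]
opening: 0.0144
at [0.5134 0.0186 0.1883] [ 179.94   -0.35 -168.09] shift cm [-0.43  0.37  1.82] rot [ 0.001 -0.006 -0.005] t 17.32 F [ 0.3  0.2 -4.4] open 0.0144
```

```bash
python3 -m pendant '[[[-0.43,0.37,1.5,0.001,-0.006,-0.005,0],[0,0,0,0,0,0,0],[0,0,0,0,0,0,0],[0,0,0,0,0,0,0]]]'
python3 - <<'E'
from h import *
goto(.5167,.0232,.170,192.2)
im,KP=snap('wrist','w7.png')
np.savez('pics/w7.npz',K=KP[0],P=KP[1])
goto(.5167,.0232,.170,192.2)
E
```

```text
time: 17.65
ee_pos: [0.5154, 0.024, 0.1707]
tcp_rot: [179.9, -0.3, -167.8]
wrist_force: [-0.3, -1.1, -4.2]
opening: 0.0145
at [0.5154 0.024  0.1707] [ 179.94   -0.25 -167.79] shift cm [-0.11 -0.11  0.07] rot [ 0.001 -0.004  0.   ] t 17.65 F [-0.3 -1.1 -4.2] open 0.0145
at [0.5155 0.0241 0.1711] [ 179.94   -0.22 -167.78] shift cm [-0.1  -0.11  0.1 ] rot [ 0.001 -0.004  0.   ] t 17.7 F [ 0.4  0.6 -5. ] open 0.0147
```

View pics/w7.png

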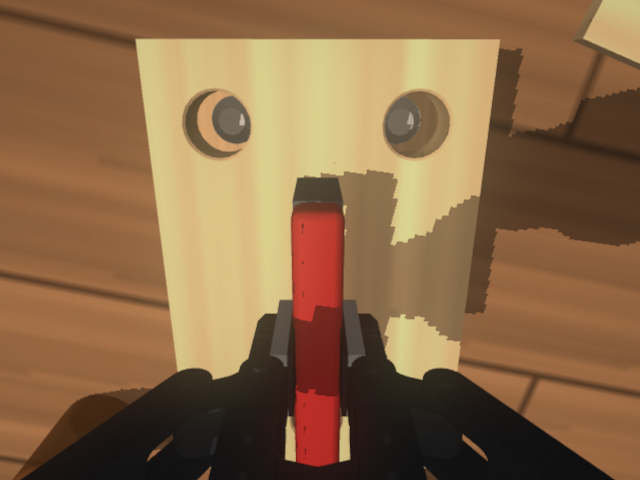

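Both post tips show inside the plate's post holes: holes at (217,123) and (416.5,123.5), post tips at (231,120) and (400,121).

Run:
```python
from fit import *
d=np.load('pics/w7.npz');KP=(d['K'],d['P'])
zt=.171-.0428+.018
h=np.array([loc('w',u,zt,KP) for u in ((217,123),(416.5,123.5))])[:,:2]
# refine post tip discs
g=cv2.cvtColor(cv2.imread('pics/full_w7.png'),cv2.COLOR_BGR2GRAY)
cv2.imwrite('pics/c7.png',cv2.resize(cv2.imread('pics/full_w7.png')[80:165,175:460],None,fx=2.8,fy=2.8,interpolation=cv2.INTER_CUBIC))
p=np.array([loc('w',u,.115,KP) for u in ((231,120),(399.5,121))])[:,:2]
print(np.linalg.norm(h[1]-h[0]),np.linalg.norm(p[1]-p[0]));dp=p-h;print(dp*1000)
Tl=tool()[0];print('tool-frame shift cm',np.round(100*np.c_[dp,[0,0]]@Tl[:3,:3],3))
a=lambda v:np.degrees(np.arctan2(v[1],v[0]));print('yaw diff',a(p[1]-p[0])-a(h[1]-h[0]))
```

```text
0.07566731986889773 0.07567536639273671
[[ 1.13313476 -0.42862605]
 [ 1.37637834 -0.36849959]]
tool-frame shift cm [[-0.102 -0.066 -0.   ]
 [-0.127 -0.065 -0.001]]
yaw diff -0.18962128723353544
```

View pics/c7.png

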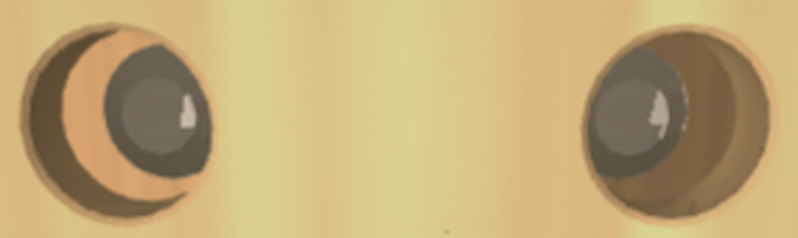

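```bash
python3 -m pendant '[[[-0.13,-0.07,0.3,0.001,-0.004,0.001,0],[0,0,0,0,0,0,0],[0,0,0,0,0,0,0]]]'
python3 - <<'E'
from h import *
goto(.5169,.0237,.160,192.1)
E
```

```text
time: 17.95
ee_pos: [0.5174, 0.0243, 0.1688]
tcp_rot: [-180.0, 0.1, -167.8]
wrist_force: [-0.4, 0.2, -3.4]
opening: 0.0144
at [0.5174 0.0243 0.1688] [-1.7998e+02  8.0000e-02 -1.6778e+02] shift cm [ 0.06 -0.05  0.88] rot [-0.     0.001  0.002] t 17.95 F [-0.4  0.2 -3.4] open 0.0144
```

```bash
python3 -m pendant '[[[0.06,-0.05,0.7,0,0.001,0.002,0],[0,0,0,0,0,0,0],[0,0,0,0,0,0,0]]]'
python3 - <<'E'
from h import *
goto(.5169,.0237,.150,192.1)
E
```

```text
time: 18.2
ee_pos: [0.5171, 0.0237, 0.1616]
tcp_rot: [-180.0, 0.1, -167.9]
wrist_force: [-1.0, 0.0, -4.1]
opening: 0.0142
at [0.5171 0.0237 0.1616] [-1.7997e+02  6.0000e-02 -1.6790e+02] shift cm [0.02 0.   1.16] rot [-0.     0.001  0.   ] t 18.2 F [-1.   0.  -4.1] open 0.0142
```

```bash
python3 -m pendant '[[[0.02,0,0.6,0,0.001,0,0],[0,0,0,0,0,0,0]]]'
python3 -m pendant '[[[0,0,0.6,0,0,0,0],[0,0,0,0,0,0,0]]]'
python3 - <<'E'
from h import *
goto(.5169,.0237,.140,192.1)
E
```

```text
time: 18.37
ee_pos: [0.5168, 0.0236, 0.155]
tcp_rot: [-180.0, -0.0, -167.9]
wrist_force: [-1.0, -0.8, -5.0]
opening: 0.0141
time: 18.53
ee_pos: [0.5167, 0.0236, 0.1482]
tcp_rot: [-180.0, -0.0, -167.9]
wrist_force: [0.0, -0.1, -5.5]
opening: 0.0146
at [0.5167 0.0236 0.1482] [-1.7998e+02 -2.0000e-02 -1.6791e+02] shift cm [-0.02  0.01  0.82] rot [-0. -0. -0.] t 18.53 F [ 0.  -0.1 -5.5] open 0.0146
```

```bash
python3 -m pendant '[[[-0.02,0,0.7,0,0,0,0],[0,0,0,0,0,0,0]]]'
python3 -m pendant '[[[0,0,0.8,0,0,0,0],[0,0,0,0,0,0,0]]]'
python3 - <<'E'
from h import *
goto(.5169,.0237,.1028,192.1)
E
```

```text
time: 18.7
ee_pos: [0.5169, 0.0236, 0.1403]
tcp_rot: [-180.0, -0.0, -167.9]
wrist_force: [0.1, 0.3, -4.8]
opening: 0.0145
time: 18.87
ee_pos: [0.5168, 0.0236, 0.1312]
tcp_rot: [-180.0, -0.0, -167.9]
wrist_force: [-1.1, -0.8, -4.2]
opening: 0.0145
at [0.5168 0.0236 0.1312] [-1.7998e+02 -5.0000e-02 -1.6791e+02] shift cm [-0.02  0.01  2.84] rot [-0.    -0.001 -0.   ] t 18.87 F [-1.1 -0.8 -4.2] open 0.0145
```

```bash
python3 -m pendant '[[[0,0,0.8,0,0,0,0],[0,0,0,0,0,0,0]]]'
python3 -m pendant '[[[0,0,0.8,0,0,0,0],[0,0,0,0,0,0,0]]]'
python3 -m pendant '[[[0,0,0.6,0,0,0,0],[0,0,0,0,0,0,0]]]'
python3 - <<'E'
from h import *
goto(.5169,.0237,.1028,192.1)
E
```

```text
time: 19.03
ee_pos: [0.5167, 0.0236, 0.1222]
tcp_rot: [-180.0, -0.1, -167.9]
wrist_force: [-0.4, 0.6, -4.0]
opening: 0.0146
time: 19.2
ee_pos: [0.5166, 0.0236, 0.1132]
tcp_rot: [-180.0, -0.1, -167.9]
wrist_force: [-0.8, 0.1, -4.0]
opening: 0.0145
time: 19.37
ee_pos: [0.5166, 0.0236, 0.1064]
tcp_rot: [-180.0, -0.1, -167.9]
wrist_force: [0.3, -0.9, -4.6]
opening: 0.0147
at [0.5166 0.0236 0.1064] [-1.7999e+02 -8.0000e-02 -1.6791e+02] shift cm [-0.03  0.01  0.36] rot [-0.    -0.001 -0.   ] t 19.37 F [ 0.3 -0.9 -4.6] open 0.0147
```

```bash
python3 -m pendant '[[[0,0,0.25,0,0,0,0],[0,0,0,0,0,0,0]]]'
python3 -m pendant '[[[0,0,0.2,0,0,0,0],[0,0,0,0,0,0,0]]]'
python3 -m pendant '[[[0,0,0.2,0,0,0,0]]]'
```

```text
time: 19.53
ee_pos: [0.5165, 0.0235, 0.1036]
tcp_rot: [-180.0, -0.1, -167.9]
wrist_force: [-0.4, 0.1, -4.9]
opening: 0.0145
time: 19.7
ee_pos: [0.5171, 0.0235, 0.1033]
tcp_rot: [-180.0, 0.0, -167.9]
wrist_force: [-0.3, 0.0, -4.1]
opening: 0.0143
time: 19.78
ee_pos: [0.5174, 0.0236, 0.1026]
tcp_rot: [-179.9, 0.1, -167.9]
wrist_force: [-10.4, -0.2, 22.6]
opening: 0.0141
```

Seated (contact at the expected height). Release and retreat straight up.

```bash
python3 -m pendant '[[[0,0,0,0,0,0,50],[0,0,0,0,0,0,50],[0,0,0,0,0,0,50],[0,0,0,0,0,0,50]]]'
python3 -m pendant '[[[0,0,-1.5,0,0,0,60],[0,0,-2.5,0,0,0,60],[0,0,-3,0,0,0,60],[0,0,-3,0,0,0,100],[0,0,-2,0,0,0,100]]]'
python3 -m pendant '[[[0,0,0,0,0,0,100],[0,0,0,0,0,0,100]]]'
python3 - <<'E'
from h import *
im,KP=snap('wrist','w8.png')
np.savez('pics/w8.npz',K=KP[0],P=KP[1])
snap('scene','s8.png',(150,150,450,330),2)
goto(.5169,.0237,.2,192.1)
E
```

```text
time: 20.12
ee_pos: [0.5188, 0.0236, 0.1045]
tcp_rot: [-179.9, 0.4, -167.9]
wrist_force: [1.2, -0.7, -0.0]
opening: 0.043
time: 20.53
ee_pos: [0.5156, 0.0235, 0.2229]
tcp_rot: [-180.0, -0.2, -167.9]
wrist_force: [1.1, 0.5, 0.2]
opening: 0.0736
time: 20.7
ee_pos: [0.5173, 0.0236, 0.2278]
tcp_rot: [-179.9, 0.2, -167.9]
wrist_force: [0.0, -0.2, -0.9]
opening: 0.0856
at [0.5169 0.0236 0.2268] [-1.7994e+02  1.6000e-01 -1.6791e+02] shift cm [0.   0.01 2.68] rot [-0.001  0.003 -0.   ] t 20.8 F [-0.2 -0.6  0.3] open 0.0856
```

View pics/w8.png

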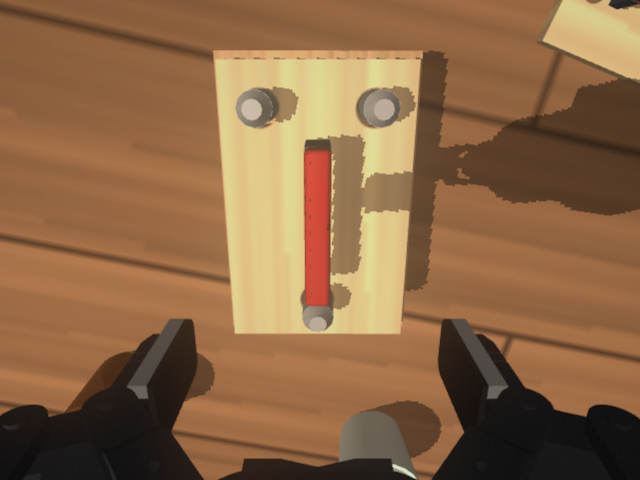

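The cover lies over both posts ((252,108), (383,108)) and the dowel tip (318,323), and the gripper is clear. A quick numeric check before handing in.

Run:
```python
from fit import *
d=np.load('pics/w8.npz');KP=(d['K'],d['P'])
print('tips',fit([(.07,0),(-.07,-.038),(-.07,.038)],[loc('w',u,.115,KP) for u in ((318,323.5),(251.5,108.5),(383.5,107.5))]))
print('cover',fit([(-.1,-.065),(-.1,.065),(.1,.065),(.1,-.065)],[loc('w',u,.078,KP) for u in ((215,59),(422,58),(401,333),(235,333))]))
bot.job_done()
```

```text
tips (array([0.51473194, 0.02343941]), np.float64(12.364802845395467), array([[ 0.52,  0.04],
       [-0.18,  0.28],
       [-0.34, -0.32]]))
cover (array([0.51609391, 0.02404264]), np.float64(12.167284951889721), array([[ 0.44, -0.16],
       [-0.25,  0.41],
       [-0.16,  0.05],
       [-0.03, -0.29]]))
the job is handed in; nothing more can be done
```

I put the dowel fully home in the mould hole, lowered the cover over it and the two posts, and handed the job in at about 21 s of the 61 s limit. No verdict was reported.

- **Dowel:** I gripped it once, regripped it 6 mm lower and inserted it. It bottomed with 30 N at the expected height (TCP 68 mm). The top of the dowel then fitted the mould layout within 0.6 mm, before the cover was fetched.
- **Cover:** I used the larger pale plate, and both post tips showed in its holes before it went down. It seated with 23 N at the expected height (TCP 103 mm) and was released there, not dropped.
- **Last checks:** the final wrist picture gave the cover as flat, about 1.5 mm from the mould centre and square within 0.2°. All corners and tips fitted within 0.6 mm, and the robot was clear with about zero force.
- **Not checked:** the final scene-camera picture could not be viewed because the 12-picture limit was reached. I did not re-measure the pot, jar, brush and hammer at the end; the arm never went near them.

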